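Lidding the bisque boxes for the kiln

ROBOT

A 6-joint arm with a two-finger parallel gripper is mounted at the origin on the work surface. World frame = base frame: x ahead of the robot, y to its left, z up, the work surface at z = 0. Lengths are in m, angles in rad, forces in N, time in s.
With the tool pointing down it reaches from about 0.3 to 0.825 m from the base axis. Payload 5.4 kg.
Tool frame: the origin (TCP) lies at the very end of the fingers, on their centre line; the grasp point (between the pads) lies 19 mm behind it; z points along the fingers, x is the direction in which the jaws open and shut, and the axes are right-handed (so a half turn about z gives the same grasp; the last joint's range is limited). The gripper opens to 92 mm and grips with 3 to 60 N. Pads are 20 mm wide; open, the fingers measure 128 mm over their backs; the gripper's body (75 mm by 189 mm) begins 69 mm behind the grasp point.
Start: joints at [1.101, 0.158, 1.597, -0, 1.386, -0.21], TCP at [0.148, 0.556, 0.215] pointing down, gripper open.
Joint ranges: [-2.91, 2.91], [-0.94, 2.29], [0.18, 2.7], [-1.29, 4.43], [0.17, 2.64], [-3, 3]. Speed limits (rad/s): [2.57, 2.57, 3.14, 3.14, 3.14, 3.14].

INTERFACE

Orientations are given as a rotation vector (axis times angle).
In Python, from workcell import bot gives the robot as it stands. Calls block until the motion is done:
- bot.goto(position, orientation): joint-space move of the TCP to a pose.
- bot.line_to(position, rot=None, max_speed=0.15): straight line of the TCP; rot=None keeps the orientation; max_speed is the mean speed in m/s.
- bot.set_joints(angles): joint-space move.
- bot.set_gripper(opening, newtons=None): opening from 0.0 (shut) to 1.0 (fully open); newtons is the grip in N (None keeps the last); returns when the fingers have stopped.
- bot.hold(seconds).
- bot.inverse_kinematics(position, orientation): joint angles nearest the present ones, or None.
- bot.read_camera(name): name is "side" or "top"; returns a dict with "pixels" (400x640x3 uint8, blue, green, red), "fx", "fy", "cx", "cy" (pixels), "R" (3x3) and "t" (3): a world point X has camera coordinates R X + t. Camera axes: x right, y down, z forward; pixel columns grow to the right and rows downward; lengths in m; the calibration is good to about 2 mm. A picture is of the moment at which its call begins. There is no depth.
A pose or a line that the arm cannot do raises bot.MotionError and nothing moves.
- bot.job_done(): hands the job in, once; it reports no verdict.
Readings, each from a call of its own:
- bot.current_clock(): time.
- bot.current_joints(): joint angles.
- bot.current_joint_vel(): joint speeds.
- bot.current_effort(): joint torques, N m.
- bot.current_ee_pos(): TCP position.
- bot.current_tool_rot(): TCP orientation.
- bot.current_contact_force(): force on the tool from outside, world axes, zero at the start.
- bot.current_ft_torque(): the same for the moment, N m.
- bot.current_opening(): opening from 0.0 (shut) to 1.0 (fully open).
Only numpy, scipy, OpenCV 4.12 (cv2) and the standard library are available. Lean on these libraries where they do the work, as an engineer would, in place of code of your own. Each camera call takes 0.05 s, during which the arm holds its last target.

TASK

Get the set of bisque boxes ready for the kiln: pick the four loose lids out of the ware on the table and put each on the box it belongs to (small round, large round, square and oblong), seated flat and in line with its box. Lower the lids into place rather than dropping them, leave the boxes standing where they are, and do not touch the vase with the freshly painted blue band.

Things in the scene. Friction and masses are not known exactly. Their poses are not given: they have to be found in the camera images.
- small_round_box: The small round box: open-topped off-white bisque box 80 mm across (outside), 62 mm high, bore 66 mm, walls 7 mm, loose, 0.3 to 0.8 kg, standing on the table. Origin: centre of its underside, z up.
- small_round_lid: Lid of the small round box, off-white bisque, lying knob up: plate 86 mm across, locating plug 52 mm across, 8 mm deep, below the 8 mm plate; centred round knob 24 mm across, 34 mm tall. Origin: centre of the plug's underside (knob top 50 mm above), z up. Seated, the plug is inside the rim with 7 mm play all round, origin 54 mm above the box's underside.
- large_round_box: The large round box: open-topped off-white bisque box 112 mm across (outside), 95 mm high, bore 98 mm, walls 7 mm, loose, 0.3 to 0.8 kg, standing on the table. Origin: centre of its underside, z up.
- large_round_lid: Lid of the large round box, off-white bisque, lying knob up: plate 118 mm across, locating plug 84 mm across, 8 mm deep, below the 8 mm plate; centred round knob 24 mm across, 34 mm tall. Origin: centre of the plug's underside (knob top 50 mm above), z up. Seated, the plug is inside the rim with 7 mm play all round, origin 87 mm above the box's underside.
- square_box: The square box: open-topped off-white bisque box 84 x 84 mm outside, 78 mm high, opening 70 x 70 mm, walls 7 mm, loose, 0.3 to 0.8 kg, standing on the table. Origin: centre of its underside, z up; x and y along its sides.
- square_lid: Lid of the square box, off-white bisque, lying knob up: plate 90 x 90 mm, locating plug 56 x 56 mm, 8 mm deep, below the 8 mm plate; centred square knob 22 x 22 mm (in line with the lid), 34 mm tall. Origin: centre of the plug's underside (knob top 50 mm above), z up. Seated, the plug is inside the rim with 7 mm play all round, origin 70 mm above the box's underside.
- oblong_box: The oblong box: open-topped off-white bisque box 112 mm (its x) x 70 mm (its y) outside, 52 mm high, opening 98 x 56 mm, walls 7 mm, loose, 0.3 to 0.8 kg, standing on the table. Origin: centre of its underside, z up; x and y along its sides.
- oblong_lid: Lid of the oblong box, off-white bisque, lying knob up: plate 118 mm (its x) x 76 mm (its y), locating plug 84 x 42 mm, 8 mm deep, below the 8 mm plate; centred square knob 22 x 22 mm (in line with the lid), 34 mm tall. Origin: centre of the plug's underside (knob top 50 mm above), z up. Seated, the plug is inside the rim with 7 mm play all round, origin 44 mm above the box's underside.
- vase: A slim off-white bisque vase with a freshly painted dark blue band and rim, 54 mm across at the belly, 113 mm high, loose, standing among the boxes and lids. Origin: centre of its underside, z up. Not to be touched.
Things that resemble listed ones, but are neither listed nor needed, are in the scene too. What is shaped like the large_round_lid but yellow is not meant. Leave any brown look-alike of the square_lid alone.

How it is judged:
By the outcome, as a careful person would: the job done as asked, in the order asked, and still so for the second after the job is handed in, with the robot touching nothing.
It also fails if it takes over 120 s, if anything falls off the work surface, if the arm or the gripper's body presses on something with over 40 N, if the wrist force passes 120 N, or if a joint passes its speed limit or range.

## Working session

There is one attempt and no reset: what is moved stays moved. The work goes in short steps, each a Python script; the robot and the scene stay as the last script left them, time stands still between calls to the robot, and variables do not carry over. Pictures are saved under pics/ and viewed, and the job is handed in when it is done.

```bash
ls; mkdir -p pics
python3 - <<'E'
from workcell import bot
import cv2,numpy as np,pickle
d={}
for n in("top","side"):
    c=bot.read_camera(n); cv2.imwrite(f"pics/{n}0.png",c["pixels"]); d[n]=c
    print(n,c["fx"],c["fy"],c["cx"],c["cy"],np.round(c["R"],4).tolist(),np.round(c["t"],4).tolist(), (-np.array(c["R"]).T@np.array(c["t"])).round(3))
pickle.dump(d,open("cam0.pkl","wb"))
print(bot.current_clock(),bot.current_tool_rot())
E
```

```text
pics
top 389.4976755289346 389.4976755289346 325.747105132047 193.87351884288083 [[0.0157, -0.9998, 0.0096], [-0.9986, -0.0161, -0.0509], [0.051, -0.0088, -0.9987]] [-0.0204, 0.5595, 1.069] [ 0.504 -0.002  1.096]
side 383.58169188025585 383.58169188025585 320.18036027948705 201.66793816105337 [[0.8919, -0.452, 0.0138], [-0.2246, -0.4693, -0.854], [0.3925, 0.7586, -0.5201]] [-0.4949, 0.1622, 1.0003] [ 0.085 -0.906  0.666]
0.1 [ 2.48983865e+00  1.91458174e+00 -2.42000937e-03]
```

View pics/top0.png

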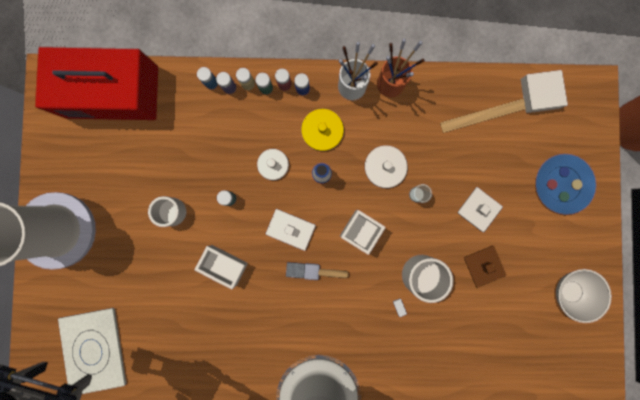

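View pics/side0.png

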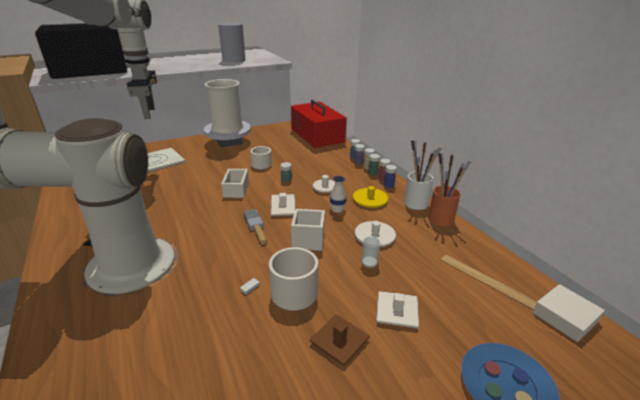

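Top view candidates:
- **White lids:** small round at (273,165), large round at (386,167), square at (480,210), oblong at (291,230).
- **Look-alikes to leave:** the yellow large round lid (322,130) and the brown square lid (485,266). The palette (566,185) and the glass jar (420,194) aren't lids.
- **Boxes:** small round at (167,212), large round at (428,279), square at (363,232), oblong at (221,267).
- **Vase:** (321,173), not to be touched.

Next I'll fit poses by matching silhouettes in both cameras and check the choices in a close crop.

```bash
cat > vis.py <<'E'
import cv2,numpy as np
from scipy.optimize import minimize
def ring(d,z,n=48):
    a=np.linspace(0,2*np.pi,n,endpoint=False); return np.c_[d/2*np.cos(a),d/2*np.sin(a),np.full(n,z)]
def rect(w,h,z): return np.array([[sx*w/2,sy*h/2,z] for sx,sy in((1,1),(-1,1),(-1,-1),(1,-1))])
def lidR(D,p): return [np.r_[ring(D,.008),ring(D,.016)],np.r_[ring(.024,.016),ring(.024,.05)]]
def lidQ(w,h): return [np.r_[rect(w,h,.008),rect(w,h,.016)],np.r_[rect(.022,.022,.016),rect(.022,.022,.05)]]
M={ # hulls, symmetric flag
'small_round_box':[np.r_[ring(.08,0),ring(.08,.062)]],
'small_round_lid':lidR(.086,.052),
'large_round_box':[np.r_[ring(.112,0),ring(.112,.095)]],
'large_round_lid':lidR(.118,.084),
'square_box':[np.r_[rect(.084,.084,0),rect(.084,.084,.078)]],
'square_lid':lidQ(.09,.09),
'oblong_box':[np.r_[rect(.112,.07,0),rect(.112,.07,.052)]],
'oblong_lid':lidQ(.118,.076),
'vase':[np.r_[ring(.036,0),ring(.054,.05),ring(.03,.113)]]}
INIT={'small_round_box':(167,212),'small_round_lid':(273,165),'large_round_box':(428,279),'large_round_lid':(386,167),
'square_box':(363,232),'square_lid':(480,210),'oblong_box':(221,267),'oblong_lid':(291,230),'vase':(321,173)}
H={'small_round_box':.062,'large_round_box':.095,'square_box':.078,'oblong_box':.052}
def K(c): return np.array([[c['fx'],0,c['cx']],[0,c['fy'],c['cy']],[0,0,1]])
def proj(c,X): 
    p=(np.asarray(X)@np.array(c['R']).T+np.array(c['t'])); return np.c_[c['fx']*p[:,0]/p[:,2]+c['cx'],c['fy']*p[:,1]/p[:,2]+c['cy']]
def back(c,uv,z):
    R=np.array(c['R']);C=-R.T@np.array(c['t']);d=R.T@np.array([(uv[0]-c['cx'])/c['fx'],(uv[1]-c['cy'])/c['fy'],1]);return C+d*(z-C[2])/d[2]
def pose(P,x,y,yaw,z=0):
    c,s=np.cos(yaw),np.sin(yaw);return P@np.array([[c,s,0],[-s,c,0],[0,0,1]])+[x,y,z]
def white(c):
    im=cv2.GaussianBlur(c['pixels'],(0,0),.01) if 0 else c['pixels']
    im=im.astype(float); b,r=im[...,0],im[...,2]
    ratio=b/np.maximum(r,1)      # wood ~0.3, bisque ~0.9
    return np.clip((ratio-.45)/(.75-.45),0,1)
S=8
def render(c,hulls,box):
    x0,y0,x1,y1=box; m=np.zeros(((y1-y0)*S,(x1-x0)*S),np.uint8)
    for h in hulls:
        q=cv2.convexHull(((proj(c,h)-[x0-.5,y0-.5])*S*16-8).astype(np.int32)); cv2.fillConvexPoly(m,q,255,cv2.LINE_8,4)
    return cv2.resize(m,(x1-x0,y1-y0),interpolation=cv2.INTER_AREA)/255.
def fit(cams,name,x0,z=0,yawfix=None,pad=7):
    hs=M[name]; boxes=[];W=[]
    for c in cams:
        p=proj(c,np.vstack([pose(h,*x0[:3],z) for h in hs])); b=[int(p[:,0].min())-pad,int(p[:,1].min())-pad,int(p[:,0].max())+pad,int(p[:,1].max())+pad]
        b=[max(0,b[0]),max(0,b[1]),min(640,b[2]),min(400,b[3])]
        boxes.append(b); W.append(white(c)[b[1]:b[3],b[0]:b[2]])
    rnd='round' in name or name=='vase'
    def cost(v):
        yaw=0 if rnd else v[2]*10
        return sum(((render(c,[pose(h,v[0],v[1],yaw,z) for h in hs],b)-w)**2).sum() for c,b,w in zip(cams,boxes,W))
    st=np.array([x0[0],x0[1],x0[2]/10]); best=None
    for d in ((0,) if rnd else (-.3,0,.3)):
        s=st+[0,0,d/10]; sim=np.vstack([s,s+[.008,0,0],s+[0,.008,0],s+[0,0,.015]])
        r=minimize(cost,s,method='Nelder-Mead',options=dict(initial_simplex=sim,xatol=1e-5,fatol=1e-3,maxiter=300))
        if best is None or r.fun<best.fun: best=r
    v=best.x; return np.array([v[0],v[1],0 if rnd else v[2]*10]),best.fun
def overlay(c,poses,box,k,fn):
    x0,y0,x1,y1=box; im=cv2.resize(c['pixels'][y0:y1,x0:x1],None,fx=k,fy=k,interpolation=cv2.INTER_CUBIC)
    for n,(x,y,yaw,*z) in poses.items():
        for h in M[n]:
            q=((proj(c,pose(h,x,y,yaw,*(z or [0])))-[x0-.5,y0-.5])*k-.5)
            half=len(q)//2
            for part in (q[:half],q[half:]): cv2.polylines(im,[np.round(part).astype(int)],True,(0,0,255),1)
    cv2.imwrite(fn,im)
E
python3 - <<'E'
from vis import *; import pickle
d=pickle.load(open('cam0.pkl','rb')); t,s=d['top'],d['side']
Y={'square_box':-.5,'square_lid':-.7,'oblong_box':np.pi/2-.4,'oblong_lid':np.pi/2-.3}
out={}
for n in M:
    X=back(t,INIT[n],H.get(n,.016) if n!='vase' else .1)
    yaw=Y.get(n,0)
    # top image: right=-y, up=+x ; yaw 
    x0=[X[0],X[1],yaw]
    a,fa=fit([t],n,x0); b,fb=fit([s],n,a); c,fc=fit([t,s],n,a)
    print(n,a.round(4),round(fa,1),b.round(4),round(fb,1),c.round(4),round(fc,1)); out[n]=c
pickle.dump(out,open('p0.pkl','wb'))
overlay(t,out,(140,110,520,320),2,'pics/ov_t.png'); overlay(s,out,(200,120,460,380),2,'pics/ov_s.png')
E
```

```text
small_round_box [0.5044 0.42   0.    ] 6.2 [0.5057 0.4174 0.    ] 46.0 [0.5047 0.4197 0.    ] 59.4
small_round_lid [0.6405 0.1385 0.    ] 25.1 [0.6428 0.137  0.    ] 211.2 [0.6416 0.1384 0.    ] 241.4
large_round_box [ 0.3389 -0.2834  0.    ] 88.1 [ 0.3415 -0.2819  0.    ] 292.6 [ 0.3402 -0.2829  0.    ] 420.4
large_round_lid [ 0.6396 -0.178   0.    ] 54.1 [ 0.6411 -0.1782  0.    ] 137.4 [ 0.6403 -0.1784  0.    ] 183.0
square_box [ 0.4583 -0.1101 -0.5461] 28.3 [ 0.4598 -0.1103 -0.5463] 435.5 [ 0.4591 -0.1106 -0.5422] 469.8
square_lid [ 0.5239 -0.4419 -0.6414] 9.5 [ 0.5254 -0.4412 -0.6441] 12.7 [ 0.5249 -0.4417 -0.6395] 32.3
oblong_box [0.3573 0.2702 1.1188] 10.2 [0.3595 0.2689 1.1131] 26.8 [0.3579 0.27   1.1144] 51.4
oblong_lid [0.4597 0.0852 1.1902] 36.9 [0.4624 0.0844 1.2106] 101.8 [0.4604 0.0852 1.1957] 147.6
vase [0.6147 0.0017 0.    ] 8.3 [6.147e-01 3.000e-04 0.000e+00] 231.1 [0.6149 0.0014 0.    ] 240.2
```

View pics/ov_t.png

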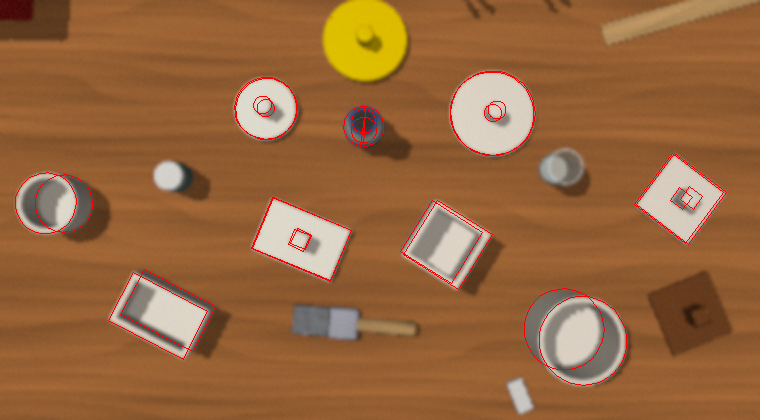

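View pics/ov_s.png

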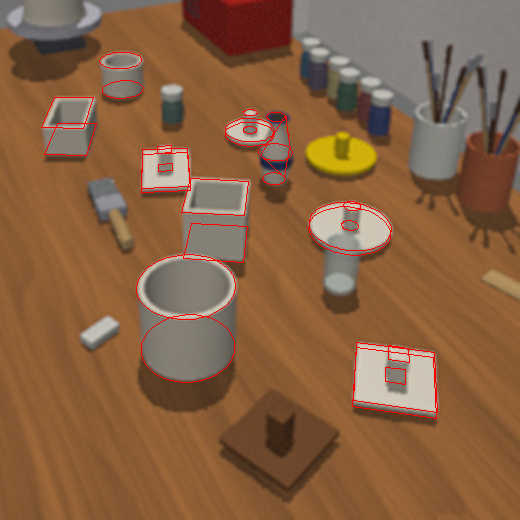

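The overlays line up with all four white lids, all four boxes and the vase in both views. The yellow lid (364,38 in the top overlay) and the brown one (690,312) are clearly excluded. Next I'll plan the yaws and check IK.

```bash
cat > act.py <<'E'
from workcell import bot
import numpy as np,pickle
from scipy.spatial.transform import Rotation as Ro
GZ=.022
def rv(a):
    c,s=np.cos(a),np.sin(a); return Ro.from_matrix(np.array([[c,s,0],[s,-c,0],[0,0,-1]])).as_rotvec()
def down(target,step=.0015,fmax=5):
    p=np.array(bot.current_ee_pos()); f0=np.array(bot.current_contact_force())
    while p[2]>target+1e-4:
        p[2]=max(target,p[2]-step); bot.line_to(p,max_speed=.05)
        f=np.array(bot.current_contact_force())-f0
        if abs(f[2])>fmax: break
    return p[2],f
E
python3 - <<'E'
from act import *
P=pickle.load(open('p0.pkl','rb'))
for n in ('small_round','large_round','square','oblong'):
    l,b=P[n+'_lid'],P[n+'_box']
    for a in (np.arange(-4,5)*np.pi/4 if 'round' in n else l[2]+np.arange(-2,3)*np.pi/2):
        da=0 if 'round' in n else b[2]-l[2]
        q=[bot.inverse_kinematics([x[0],x[1],z],rv(a+d)) for x,d in((l,0),(b,da)) for z in (.03,.15,.3)]
        print(n,round(a,2),round(da,3),[None if k is None else round(k[5],2) for k in q])
E
```

```text
small_round -3.14 0 [None, None, None, np.float64(-2.63), np.float64(-2.63), np.float64(-2.63)]
small_round -2.36 0 [np.float64(2.38), np.float64(2.38), np.float64(2.38), np.float64(2.87), np.float64(2.87), np.float64(2.87)]
small_round -1.57 0 [np.float64(1.6), np.float64(1.6), np.float64(1.6), np.float64(2.08), np.float64(2.08), np.float64(2.08)]
small_round -0.79 0 [np.float64(0.81), np.float64(0.81), np.float64(0.81), np.float64(1.3), np.float64(1.3), np.float64(1.3)]
small_round 0.0 0 [np.float64(0.03), np.float64(0.03), np.float64(0.03), np.float64(0.51), np.float64(0.51), np.float64(0.51)]
small_round 0.79 0 [np.float64(-0.76), np.float64(-0.76), np.float64(-0.76), np.float64(-0.28), np.float64(-0.28), np.float64(-0.28)]
small_round 1.57 0 [np.float64(-1.54), np.float64(-1.54), np.float64(-1.54), np.float64(-1.06), np.float64(-1.06), np.float64(-1.06)]
small_round 2.36 0 [np.float64(-2.33), np.float64(-2.33), np.float64(-2.33), np.float64(-1.85), np.float64(-1.85), np.float64(-1.85)]
small_round 3.14 0 [None, None, None, np.float64(-2.63), np.float64(-2.63), np.float64(-2.63)]
[... 1691 characters left out ...]
), np.float64(2.91), np.float64(2.91), None, None, None]
oblong -1.95 -0.081 [np.float64(1.87), np.float64(1.87), np.float64(1.87), np.float64(2.4), np.float64(2.4), np.float64(2.4)]
oblong -0.38 -0.081 [np.float64(0.3), np.float64(0.3), np.float64(0.3), np.float64(0.83), np.float64(0.83), np.float64(0.83)]
oblong 1.2 -0.081 [np.float64(-1.27), np.float64(-1.27), np.float64(-1.27), np.float64(-0.74), np.float64(-0.74), np.float64(-0.74)]
oblong 2.77 -0.081 [np.float64(-2.84), np.float64(-2.84), np.float64(-2.84), np.float64(-2.31), np.float64(-2.31), np.float64(-2.31)]
oblong 4.34 -0.081 [np.float64(1.87), np.float64(1.87), np.float64(1.87), np.float64(2.4), np.float64(2.4), np.float64(2.4)]
```

```bash
cat >> act.py <<'E'
P=pickle.load(open('p0.pkl','rb'))
HZ=.27
def pick(n,a,first=False):
    l=P[n+'_lid']; r=rv(a)
    if first: bot.line_to([*np.array(bot.current_ee_pos())[:2],HZ],max_speed=.2)
    bot.goto([l[0],l[1],HZ],r)
    bot.set_gripper(.6)
    bot.line_to([l[0],l[1],.07],max_speed=.2)
    z,f=down(GZ,.012,4); print('down',round(z,4),f.round(1))
    bot.set_gripper(0,30); print('open',round(bot.current_opening()*92,1),'mm')
def lift(n):
    l=P[n+'_lid']
    bot.line_to([l[0],l[1],.07],max_speed=.08); bot.line_to([l[0],l[1],HZ],max_speed=.2)
    print('opening',round(bot.current_opening()*92,1),'F',np.round(bot.current_contact_force(),1),'M',np.round(bot.current_ft_torque(),2),'t',bot.current_clock())
E
python3 - <<'E'
from act import *
import cv2
pick('small_round',0,True); lift('small_round')
c=bot.read_camera('side'); cv2.imwrite('pics/s1.png',c['pixels'])
E
```

```text
down 0.022 [ 1.  -0.2 -0.5]
open 23.6 mm
opening 23.2 F [-1.   1.  -0.1] M [-0.14  0.09  0.04] t 8.9417
```

View pics/s1.png

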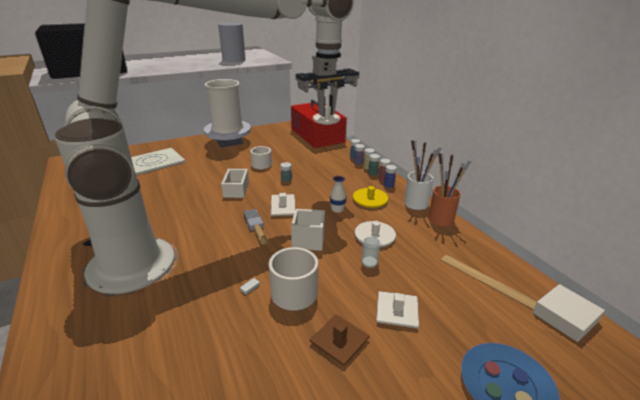

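The small lid is held, seen at about (326,118) in the side view, and everything else including the vase at (338,195) is where it was. I'll carry it to its box and check it just above the rim.

```bash
cat >> act.py <<'E'
SEAT={'small_round':.054,'large_round':.087,'square':.070,'oblong':.044}
def carry(n,a,d=(0,0)):
    b=P[n+'_box']; r=rv(a)
    bot.line_to([b[0]+d[0],b[1]+d[1],HZ],rot=r,max_speed=.2)
    bot.line_to([b[0]+d[0],b[1]+d[1],SEAT[n]+GZ+.020],max_speed=.15)
def look(n,tag,z,fitb=True):
    import cv2; from vis import proj,overlay
    p=np.array(bot.current_ee_pos())
    cs={k:bot.read_camera(k) for k in('top','side')}; pickle.dump(cs,open(f'cam_{tag}.pkl','wb'))
    for k,c in cs.items():
        u=proj(c,[[p[0],p[1],SEAT[n]]])[0].astype(int); w=50
        x0,y0=max(0,u[0]-w),max(0,u[1]-w); x1,y1=min(640,u[0]+w),min(400,u[1]+w)
        lid=P[n+'_lid']
        overlay(c,{n+'_box':P[n+'_box'],n+'_lid':(p[0],p[1],z[1],z[0])},(x0,y0,x1,y1),5,f'pics/{tag}_{k}.png')
    a,b=[cv2.imread(f'pics/{tag}_{k}.png') for k in cs]; h=min(a.shape[0],b.shape[0])
    o=np.hstack([a[:h],b[:h]]); s=min(1,800/o.shape[1]); cv2.imwrite(f'pics/{tag}.png',cv2.resize(o,None,fx=s,fy=s,interpolation=cv2.INTER_AREA))
E
python3 - <<'E'
from act import *
carry('small_round',0)
look('small_round','a1',(SEAT['small_round']+.02,0)); print(bot.current_ee_pos(),bot.current_clock())
E
```

```text
[0.5054711  0.42010494 0.09734423] 12.1167
```

View pics/a1.png

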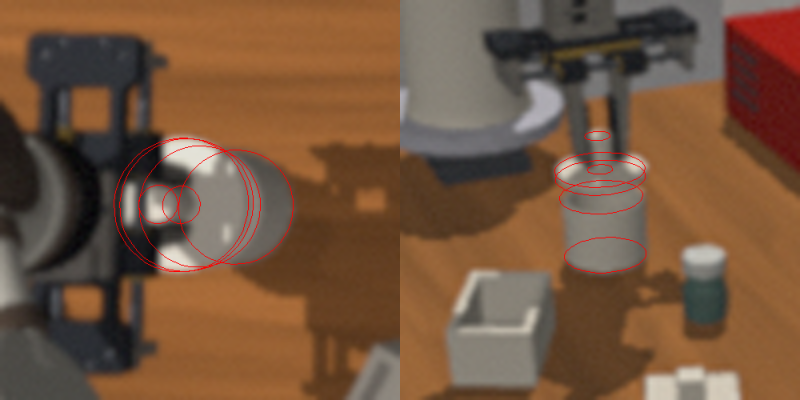

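The lid at (600,165) sits on the predicted outline within about 1 px, concentric with the box rim. I'll lower it.

```bash
cat >> act.py <<'E'
def seat(n):
    s=SEAT[n]+GZ; p=np.array(bot.current_ee_pos())
    z,f=down(s+.004,.006,6); print('pre',round(z-s,4),f.round(1))
    z,f=down(s-.0015,.001,4); bot.hold(.1); print('contact at',round(z-s,4),f.round(1),'ee dz',round(bot.current_ee_pos()[2]-s,4))
    bot.set_gripper(.45); p=np.array(bot.current_ee_pos()); q=p.copy(); q[2]+=.06
    bot.line_to(q,max_speed=.1); q[2]=HZ; bot.line_to(q,max_speed=.2); print('t',bot.current_clock())
E
python3 - <<'E'
from act import *
seat('small_round'); pick('large_round',-np.pi/4)
import cv2; cs={k:bot.read_camera(k) for k in('top','side')}; pickle.dump(cs,open('cam_b1.pkl','wb'))
lift('large_round')
from vis import *
N='small_round_lid'; z=SEAT['small_round']
r={}
for k,c in cs.items():
    v,f=fit([c],N,P['small_round_box'],z); print(k,v.round(4),round(f,1)); r[k]=v
print(P['small_round_box'].round(4))
for k,c in cs.items():
    u=proj(c,[[*P['small_round_box'][:2],z]])[0].astype(int)
    overlay(c,{N:(*r[k],z)},(u[0]-40,u[1]-40,u[0]+40,u[1]+40),5,f'pics/b1{k}.png')
cv2.imwrite('pics/b1.png',np.hstack([cv2.imread(f'pics/b1{k}.png') for k in cs]))
E
```

```text
pre 0.004 [ 0.6  0.3 -0.7]
contact at -0.0006 [-1.8 -0.6  4.9] ee dz 0.0
t 16.025
down 0.022 [-0.1  0.8 -1. ]
open 23.4 mm
opening 23.5 F [-0.6  0.8 -2.9] M [-0.12  0.14 -0.04] t 24.1333
top [0.5053 0.4192 0.    ] 173.4
side [0.5048 0.4124 0.    ] 189.5
[0.5047 0.4197 0.    ]
```

View pics/b1.png

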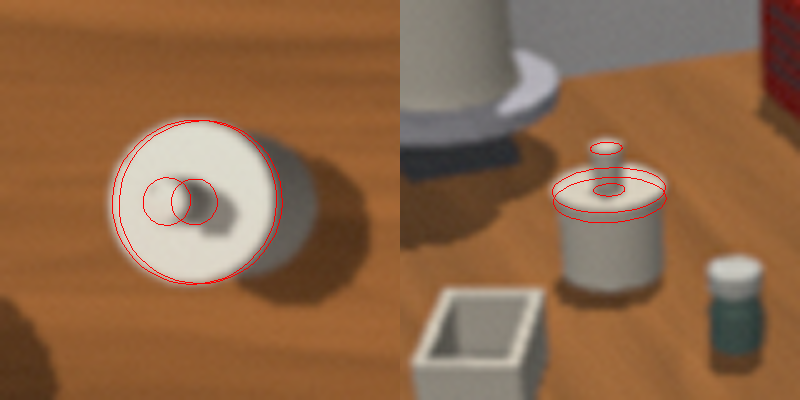

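The small lid sits flat and centred on its box (side view 608,190); the fit is slightly biased because the box body is the same white. The large lid is now in the gripper, so I'll carry it next.

Run:
```python
from act import *
carry('large_round',-np.pi/4)
look('large_round','a2',(SEAT['large_round']+.02,0)); print(bot.current_ee_pos(),bot.current_clock())
```

```text
[ 0.34077535 -0.28361068  0.13010788] 27.0667
```

View pics/a2.png

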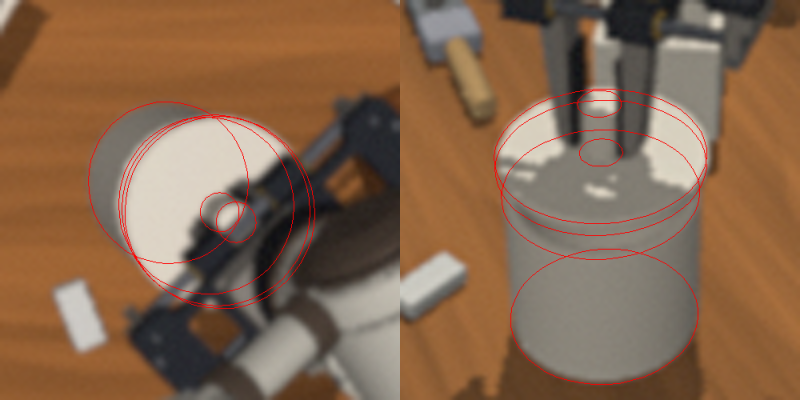

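The large lid (600,155) is centred over its box and matches the predicted outline. I'll seat it and pick up the white square lid.

Run:
```python
from act import *
seat('large_round'); pick('square',P['square_lid'][2])
import cv2; from vis import *
cs={k:bot.read_camera(k) for k in('top','side')}
lift('square')
ims=[]
for k,c in cs.items():
    u=proj(c,[[*P['large_round_box'][:2],.087]])[0].astype(int)
    overlay(c,{'large_round_lid':(*P['large_round_box'],.087),'large_round_box':P['large_round_box']},(u[0]-40,u[1]-40,u[0]+40,u[1]+40),5,'pics/tmp.png'); ims.append(cv2.imread('pics/tmp.png'))
cv2.imwrite('pics/b2.png',np.hstack(ims))
carry('square',P['square_box'][2])
look('square','a3',(SEAT['square']+.02,P['square_box'][2])); print(bot.current_ee_pos(),bot.current_clock())
```

```text
pre 0.004 [ 0.7 -0.4 -0. ]
contact at -0.0014 [-4.   5.3 11.8] ee dz -0.0001
t 31.0583
down 0.022 [-0.  -0.3 -0. ]
open 22.0 mm
opening 21.8 F [ 0.1 -0.7 -2. ] M [-0.09  0.16 -0.02] t 37.95
[ 0.45985999 -0.11101255  0.11307191] 41.0917
```

View pics/b2.png

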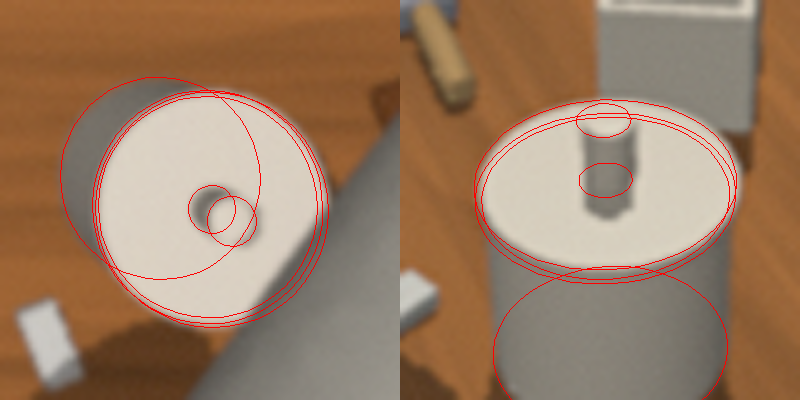

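View pics/a3.png

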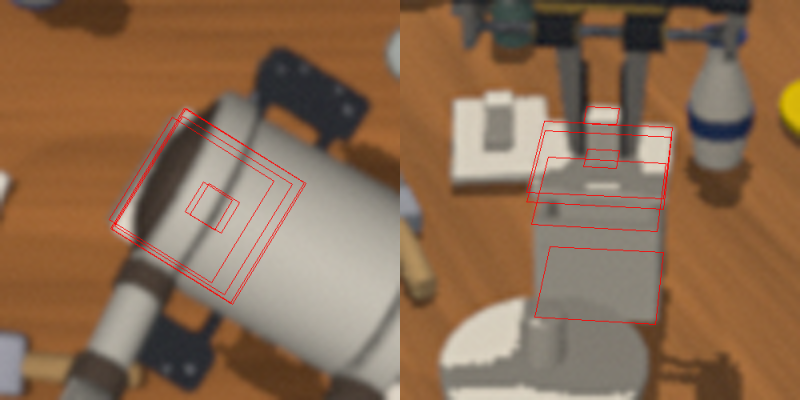

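The large lid is seated flat, within about 1 mm of concentric. The square lid (605,165) is over its box with its edges aligned. I'll seat it and then take the oblong lid.

Run:
```python
from act import *
seat('square'); ao=P['oblong_lid'][2]-np.pi/2; pick('oblong',ao)
import cv2; from vis import *
cs={k:bot.read_camera(k) for k in('top','side')}
lift('oblong')
ims=[]
for k,c in cs.items():
    u=proj(c,[[*P['square_box'][:2],.07]])[0].astype(int)
    overlay(c,{'square_lid':(*P['square_box'],.07),'square_box':P['square_box']},(u[0]-40,u[1]-40,u[0]+40,u[1]+40),5,'pics/tmp.png'); ims.append(cv2.imread('pics/tmp.png'))
cv2.imwrite('pics/b3.png',np.hstack(ims))
ab=P['oblong_box'][2]
carry('oblong',ab-np.pi/2)
look('oblong','a4',(SEAT['oblong']+.02,ab)); print(bot.current_ee_pos(),bot.current_clock())
```

```text
pre 0.004 [-0.6  0.3 -0.9]
contact at -0.0004 [-0.  -0.1  4.2] ee dz -0.0
t 44.925
down 0.022 [-0.  -0.  -1.6]
open 21.8 mm
opening 22.2 F [ 0.1  0.4 -1.5] M [-0.02  0.08  0.01] t 51.6667
[0.3586243  0.27033021 0.08689875] 54.35
```

View pics/b3.png

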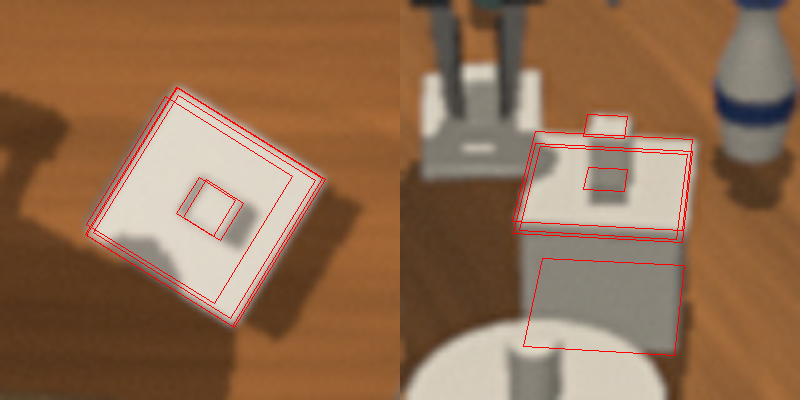

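View pics/a4.png

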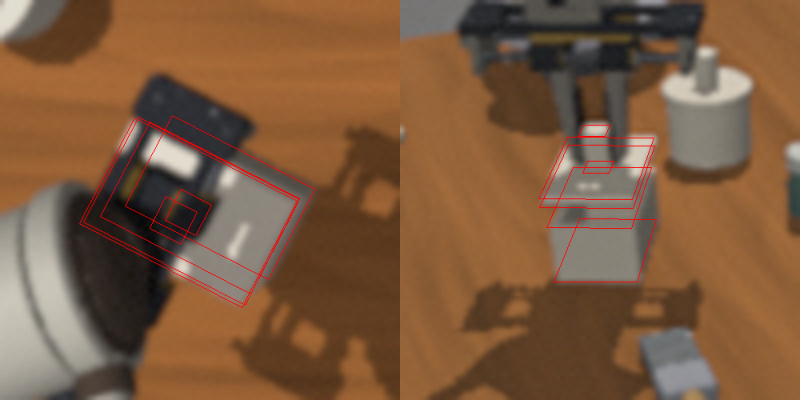

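The square lid is seated and lined up with its box. The oblong lid (597,165) is over its box and aligned. I'll seat it, back off and do a final check of everything.

Run:
```python
from act import *
import cv2; from vis import *
seat('oblong')
bot.set_joints([1.101,.158,1.597,0,1.386,-.21]) 
bot.hold(.3)
cs={k:bot.read_camera(k) for k in('top','side')}; pickle.dump(cs,open('camF.pkl','wb'))
print(bot.current_clock(),bot.current_opening())
t,s=cs['top'],cs['side']
o={n:P[n] for n in P if 'box' in n}; o['vase']=P['vase']
o.update({n+'_lid':(*P[n+'_box'],SEAT[n]) for n in SEAT})
overlay(t,o,(140,110,520,320),2,'pics/f_t.png'); overlay(s,o,(200,120,460,380),2,'pics/f_s.png')
# combined model box+lid, one pose each, lid alone via plate edge
for n in SEAT:
    hs=[h+[0,0,SEAT[n]] for h in M[n+'_lid']]; b=M[n+'_box']
    # joint fit: box fixed+lid free
    for k,c in cs.items():
        B=[pose(h,*P[n+'_box']) for h in b]
        X=P[n+'_box']; pr=proj(c,np.vstack([pose(h,*X) for h in hs]+B)); bx=[int(pr[:,0].min())-7,int(pr[:,1].min())-7,int(pr[:,0].max())+7,int(pr[:,1].max())+7]
        W=white(c)[bx[1]:bx[3],bx[0]:bx[2]]
        rn='round' in n
        cost=lambda v:((render(c,[pose(h,v[0]+v[3],v[1]+v[4],0 if rn else v[2]*10) for h in hs]+[pose(h,v[0],v[1],0 if rn else v[5]*10) for h in b],bx)-W)**2).sum()
        st=np.array([X[0],X[1],X[2]/10,0,0,X[2]/10]); sim=np.vstack([st]+[st+np.eye(6)[i]*.005 for i in range(6)])
        r=minimize(cost,st,method='Nelder-Mead',options=dict(initial_simplex=sim,xatol=1e-5,fatol=1e-3,maxiter=800)).x
        print(n,k,'box shift mm',((r[:2]-X[:2])*1e3).round(1),'lid rel mm',(r[3:5]*1e3).round(1),'rel yaw deg',0 if rn else np.degrees((r[2]-r[5])*10).round(1))
for k,c in cs.items(): print('vase',k,fit([c],'vase',P['vase'])[0].round(4))
```

```text
pre 0.004 [ 0.3  0.2 -0.1]
contact at -0.0004 [-1.5 -0.1  4.3] ee dz -0.0
t 58.3167
60.0667 0.44942976065398327
small_round top box shift mm [-1. -0.] lid rel mm [1.8 2.2] rel yaw deg 0
small_round side box shift mm [ 0.2 -4.6] lid rel mm [3.  8.1] rel yaw deg 0
large_round top box shift mm [-1.  -0.1] lid rel mm [ 0.5 -2. ] rel yaw deg 0
large_round side box shift mm [0.8 0.6] lid rel mm [73.9 40.2] rel yaw deg 0
square top box shift mm [1.2 1. ] lid rel mm [-1.6 -2.9] rel yaw deg -0.4
square side box shift mm [-43.2 -72.9] lid rel mm [46.1 73.1] rel yaw deg 4.4
oblong top box shift mm [-0.5 -1.2] lid rel mm [0.9 3.2] rel yaw deg -0.5
oblong side box shift mm [ 1.1 -3.7] lid rel mm [1. 5.] rel yaw deg -0.9
vase top [0.6148 0.0014 0.    ]
vase side [ 0.6153 -0.0016  0.    ]
```

```bash
ls pics/f_*
```

```text
pics/f_s.png
pics/f_t.png
```

View pics/f_t.png

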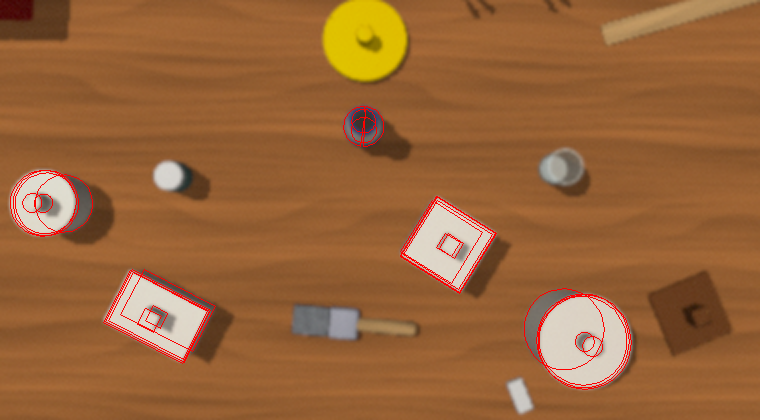

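View pics/f_s.png

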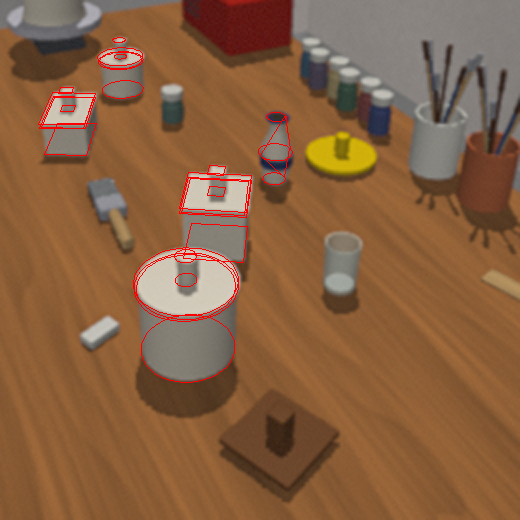

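Run:
```python
from act import SEAT; from vis import *; import pickle
P=pickle.load(open('p0.pkl','rb'))
cs=pickle.load(open('camF.pkl','rb'));ims=[]
for n in ('small_round','oblong'):
    row=[]
    for k,c in cs.items():
        u=proj(c,[[*P[n+'_box'][:2],SEAT[n]]])[0].astype(int)
        overlay(c,{n+'_lid':(*P[n+'_box'],SEAT[n]),n+'_box':P[n+'_box']},(u[0]-30,u[1]-30,u[0]+30,u[1]+30),5,'pics/tmp.png'); row.append(cv2.imread('pics/tmp.png'))
    ims.append(np.hstack(row))
cv2.imwrite('pics/fz.png',np.vstack(ims))
```

```text
(no output)
```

View pics/fz.png

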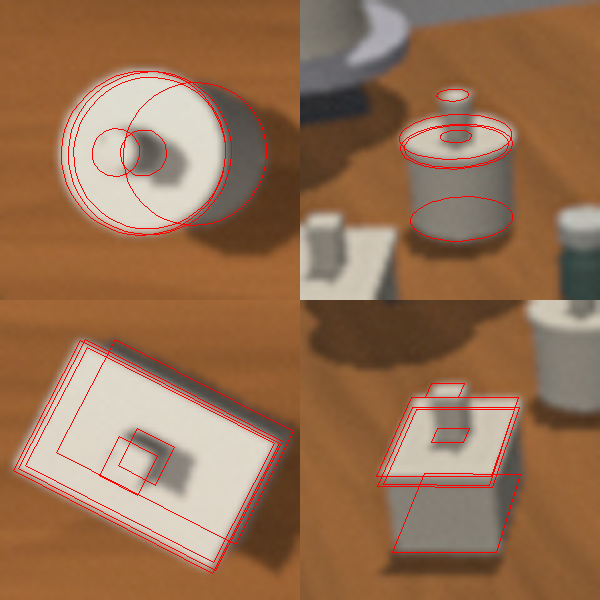

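Every lid matches the nominal seated outline to about 1–2 mm, and the boxes and vase are still at their original outlines. The vase is at (364,126) in the top view. I'll hand it in.

Run:
```python
from workcell import bot
bot.job_done(); print(bot.current_clock())
```

```text
the job is handed in; nothing more can be done
the job is handed in; nothing more can be done
```

All four white lids are on their boxes, placed in the order small round, large round, square, oblong. I handed the job in at about 60 s on the robot's clock, with the gripper back at its start pose and clear of everything.

**Placing:** I lowered each lid until it met the rim, within 1.5 mm of its nominal seat height, and then released it. Contact was about 4–5 N on three lids. The large round lid reached about 12 N upward with 4–5 N sideways, well within the limits.

**Last checks:** in both camera views the lids match their seated outlines to about 1–2 mm. The boxes, vase, yellow lid and brown lid appear where they started. The top-camera fits put the square and oblong lids within 0.5° of their boxes.

**Checks that disagreed:**
- **Side camera:** its numeric fits of lid against box were unreliable, with some results tens of mm off, because the white parts merge in that view. I used the outline overlays instead.
- **Top camera:** its numeric fits show offsets of 2–3 mm between lid and box, close to the 2 mm calibration error and well inside the 7 mm play.

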